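# Restock the jar lane with its own kind

### The arm

A 6-joint arm with a two-finger parallel gripper is mounted at the origin on the work surface. World frame = base frame: x ahead of the robot, y to its left, z up, the work surface at z = 0. Lengths are in m, angles in rad, forces in N, time in s.
With the tool pointing down it reaches from about 0.4 to 0.825 m from the base axis. Payload 7 kg.
Tool frame: the origin (TCP) lies midway between the tips of the shut fingers; the grasp point (between the pads) lies 19 mm behind it; z points along the fingers, y is the line along which they close (so a half turn about z gives the same grasp; the last joint's range is limited). The gripper opens to 88 mm and grips with 3 to 60 N. Pads are 19 mm wide; open, the fingers measure 130 mm over their backs; the gripper's body (78 mm by 193 mm) begins 47 mm behind the grasp point.
Start: joints at [-1.033, 0.359, 0.012, 0, -1.224, -0.288], TCP at [0.167, -0.654, 0.202] pointing down, gripper open.
Joint ranges: [-3.07, 3.07], [-1.43, 2.12], [-1.02, 1.25], [-3.03, 1.67], [-3.05, -0], [-3.03, 3.03]. Speed limits (rad/s): [2.39, 2.39, 3.01, 3.14, 3.14, 3.14].

### API

Orientations are given as a unit quaternion [w, x, y, z].
In Python, from station import * gives the robot as it stands.
- The arm moves only by the tool play_rows, never from a script. Its argument "targets" is a list of rows, each a list of 2 entries, a list of its own where there are three numbers: the shift along the tool's x, y, z in mm, then the turn about the tool's z in degrees. A call has 1 to 5 rows; each row is the pose to reach, as a shift and turn from the pose commanded when the call began, along the tool's axes at that moment; what a row does not reach only later rows make up. A row lasts 1/8 s, in which the tool goes at most 62.5 mm and 10.7 degrees, less where a joint would pass 70% of its speed; a pose out of reach is approached as far as the arm can. A call with a gripper value outside its range is refused whole. "hand" is the closure, from 0 (fully open) to 1 (shut), set as the call begins (left out, the last holds). The fingers move at their own pace and stop on an object; "squeeze" is the grip in N (left out, the last holds). Time passes only in rows, so rows that repeat a pose let the fingers close. It gives the time, the measured TCP pose, the force, the opening and the grip force at its end, in the units of the state.
- sense(): the state, without advancing time (a new reading comes with each control period).
- camera(name): name is "side" or "top" or "wrist"; returns (picture, depth): 384x512x3 uint8, blue, green, red; 384x512 float32, m along the optical axis (not along the pixel's ray), 0 where there is no reading.
- camera_info(name): a dict with "fov_y" (degrees; the focal length in pixels is half the picture's height over the tangent of half this angle, whatever the lens; pixels are square), "cx", "cy" (the principal point, pixels), "R" (3x3) and "t" (3): a world point X has camera coordinates R X + t. Camera axes: x right, y down, z forward; pixel columns grow to the right and rows downward; lengths in m; the calibration is good to about 2 mm. A picture is of the moment at which its call begins: read the wrist's pose just before it. camera_info takes no time and is no camera call; for the wrist camera it gives the pose at the moment of the call.
- close_job(): hands the job in; it is judged then, once.
The state is a dict: "time": time; "joint_pos": joint angles; "joint_vel": joint speeds; "tau": joint torques, N m; "ee_pos": TCP position; "eef_rot": TCP orientation; "ft_force": force on the tool from outside, world axes, zero at the start; "moment": the same for the moment, N m; "width": finger opening in m; "gripper_force": force on a finger pad.
Only numpy, scipy, OpenCV 4.12 (cv2) and the standard library are available. Lean on these libraries where they do the work, as an engineer would, in place of code of your own. Each camera call takes 0.05 s, during which the arm holds its last target. There are 200 camera calls.

### The job

One spice jar already stands between the two rails under the wire shelf: see whether it is a tall jar or a short one, and fetch the other jar of that same kind from the counter. Stand it between the rails and push it in, so that both jars stand upright in single file, the first against the wooden end stop and the second touching it. Leave the two jars of the other kind and everything else on the counter where they are, and tip no jar over.

Things in the scene. Friction and masses are not known exactly. Their poses are not given: they have to be found in the camera images.
- tall_1: a tall spice jar: upright cylinder 58 mm in diameter with a straight wall from the counter to 98 mm, then a cone to a steel cap 42 mm in diameter; 125 mm tall in all, brown-red with a pale paper band, about 0.3 kg. Origin: centre of its underside, z up. Any one of the four jars may be the one that stands in the lane at the start; the other three stand on the open counter
- tall_2: a tall spice jar: upright cylinder 58 mm in diameter with a straight wall from the counter to 98 mm, then a cone to a steel cap 42 mm in diameter; 125 mm tall in all, brown-red with a pale paper band, about 0.3 kg. Origin: centre of its underside, z up; the twin of tall_1. Any one of the four jars may be the one that stands in the lane at the start; the other three stand on the open counter
- short_1: a short spice jar: upright cylinder 58 mm in diameter and 75 mm tall, the top 15 mm being a flush steel lid of the full width; same brown-red and pale paper band, about 0.22 kg. Origin: centre of its underside, z up. Any one of the four jars may be the one that stands in the lane at the start; the other three stand on the open counter
- short_2: a short spice jar: upright cylinder 58 mm in diameter and 75 mm tall, the top 15 mm being a flush steel lid of the full width; same brown-red and pale paper band, about 0.22 kg. Origin: centre of its underside, z up; the twin of short_1. Any one of the four jars may be the one that stands in the lane at the start; the other three stand on the open counter
- lane: fixed lane on the counter (the counter is its floor). Origin: counter level, lane centreline, straight below the shelf's front edge; +x runs into the lane, z up. Two aluminium rails, 25 mm high, 8 mm thick, 68 mm apart inside, from x = -80 to 132 mm; before that they flare to 104 mm apart at the mouth, x = -135 mm. Two jars fully home have their centres at x = 87 and 29 mm
- shelf (a point): middle of the wire shelf's front edge, 156 mm above the lane's origin; axes as the lane. The shelf covers lane x = 0 to 135 mm, 112 mm wide, cross wires every 34 mm, underside at 152, top at 160 mm; four posts 10 mm thick at x = 70 and 128, y = +-52 mm. It blocks the body of an upright gripper, so the last of the push needs a tool leaning back towards the mouth
- stop (a point): foot of the wooden end stop: counter level, middle of its face, at lane x = 116 mm; axes as the lane. The stop is 92 mm wide and 35 mm high
- bowl: bystander: white ceramic bowl 110 mm across, 50 mm tall; origin centre of its underside
- scoop: bystander: orange plastic scoop lying on the counter, tray 100 x 70 x 35 mm with a round handle 110 mm long along -x; origin centre of the tray's underside
- crate: bystander: slatted wooden crate 160 x 120 x 70 mm; origin centre of its underside
Things that resemble listed ones, but are neither listed nor needed, are in the scene too. Leave any blue or purple look-alike of the tall_1 alone.

How it is judged:
At the end, for the whole second after the job is handed in: Both jars of the kind that began in the lane are at rest, upright (0.1 rad) on the counter within 13 mm of the lane's centreline, centres under 65 mm apart, the first within 8 mm of the end stop; both jars of the other kind are within 25 mm of where they began (((x of any of tall_1, tall_2 in the frame of lane above 0.079 m and horizontal distance between tall_1 and tall_2 below 0.065 m and x of tall_1 in the frame of lane between 0.01 and 0.1 m and y of tall_1 in the frame of lane between -0.013 and 0.013 m and height (world z) of each of tall_1, tall_2 below 0.008 m and angle between each of tall_1, tall_2's own z axis and vertical below 0.1 rad and linear speed of each of tall_1, tall_2 below 0.02 m/s and x of tall_2 in the frame of lane between 0.01 and 0.1 m and y of tall_2 in the frame of lane between -0.013 and 0.013 m and distance of each of short_1, short_2 from where it was at the start of the episode below 0.025 m) or (x of any of short_1, short_2 in the frame of lane above 0.079 m and horizontal distance between short_1 and short_2 below 0.065 m and x of short_1 in the frame of lane between 0.01 and 0.1 m and y of short_1 in the frame of lane between -0.013 and 0.013 m and height (world z) of each of short_1, short_2 below 0.008 m and angle between each of short_1, short_2's own z axis and vertical below 0.1 rad and linear speed of each of short_1, short_2 below 0.02 m/s and x of short_2 in the frame of lane between 0.01 and 0.1 m and y of short_2 in the frame of lane between -0.013 and 0.013 m and distance of each of tall_1, tall_2 from where it was at the start of the episode below 0.025 m))); the robot touches nothing.
It fails at once if a jar is tipped over (more than 0.6 rad) (angle between any of tall_1, tall_2, short_1, short_2's own z axis and vertical above 0.6 rad).
It fails at once if a bystander (bowl, scoop or crate) is moved more than 25 mm (distance of any of bowl, scoop, crate from where it was at the start of the episode above 0.025 m).
It also fails if it takes over 54 s, if anything falls off the work surface, if the arm or the gripper's body presses on something with over 40 N, if the wrist force passes 120 N, or if a joint passes its speed limit or range.

## Working session

There is one attempt and no reset: what is moved stays moved. The work goes in short steps, Python scripts to look and compute and a tool call to move; the robot and the scene stay as the last step left them, time stands still between calls to the robot, and variables do not carry over. Pictures are saved under pics/ and viewed, at most 10 in all, crops included, and the job is handed in when it is done.

Besides the shell and the picture viewer there is one more tool, called after "Call:" by a JSON object that holds its "method" and its "body". play_rows: Moves the arm, as the interface text tells. Its arguments: {"type":"object","properties":{"targets":{"type":"array"},"hand":{"type":"number"},"squeeze":{"type":"number"}},"required":["targets"]}

```bash
mkdir -p pics; ls
python3 - <<'E'
from station import *
import cv2,numpy as np
s=sense();print(s)
for n in("side","top"):
    p,d=camera(n);cv2.imwrite(f"pics/{n}0.png",p);np.save(f"pics/{n}0.npy",d)
    print(n,camera_info(n),(d>0).mean())
E
```

```text
pics
{'time': 0.0, 'joint_pos': array([-1.03289072e+00,  3.59402764e-01,  1.10694906e-02, -3.66521396e-04,
       -1.22408874e+00, -2.88104289e-01]), 'joint_vel': array([ 1.81472410e-03, -1.29805270e-03,  5.98834763e-04, -6.63808926e-05,
       -5.79048709e-04,  1.66994373e-03]), 'tau': array([ 1.78894206e-03, -5.82718492e+01,  2.93050539e+01,  6.99776441e+00,
        6.57933037e-03, -1.67744938e-04]), 'ee_pos': array([ 0.16671872, -0.65354526,  0.20071412]), 'eef_rot': array([-1.68428170e-04, -1.24514197e-01,  9.92217478e-01,  8.13656420e-04]), 'ft_force': array([ 0.225871  ,  0.18742819, -0.18140056]), 'moment': array([-0.03273859,  0.03921858,  0.04224802]), 'gripper_force': 0.0, 'width': 0.0873470744437853}
side {'fov_y': 51.88482612499178, 'cx': 251.1334057270599, 'cy': 189.43831873137833, 'R': array([[-0.83177323, -0.55509797, -0.00441983],
       [-0.38952062,  0.58930359, -0.70780997],
       [ 0.3955085 , -0.58701577, -0.70638906]]), 't': array([0.53151114, 0.30177452, 1.20167059])} 0.996063232421875
top {'fov_y': 45.98135720225601, 'cx': 261.85447288733366, 'cy': 189.6145993329152, 'R': array([[-0.02765416, -0.99946392, -0.01752484],
       [-0.99505865,  0.02919626, -0.09489919],
       [ 0.09535998,  0.01481389, -0.99533262]]), 't': array([0.0900241 , 0.59846367, 1.30024518])} 0.995880126953125
```

View pics/top0.png

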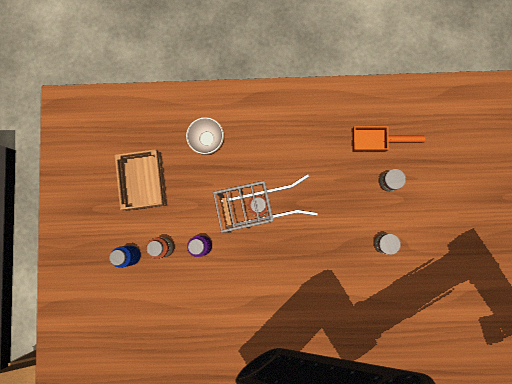

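View pics/side0.png

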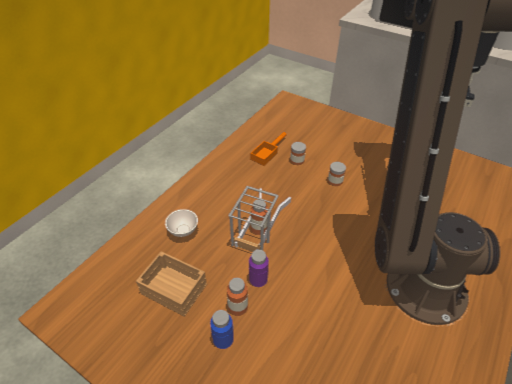

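The top view shows three open-counter jars. The one at (159,247) is tall and red, between the blue look-alike (124,257) and the purple one (199,245). The two at (394,179) and (389,243) are short. The lane jar at (258,205) looks tall. The lane mouth faces image right, which is world -y. Next I'll measure these positions.

```bash
cat > h.py <<'E'
from station import *
import cv2,numpy as np
def world(n,d,info=None):
    i=info or camera_info(n);h,w=d.shape;f=h/2/np.tan(np.radians(i['fov_y']/2))
    v,u=np.mgrid[:h,:w]
    c=np.stack([(u-i['cx'])/f*d,(v-i['cy'])/f*d,d],-1)
    return (c-i['t'])@i['R']
E
python3 - <<'E'
from h import *
P={}
for n in("side","top"):
    d=np.load(f"pics/{n}0.npy");W=world(n,d);P[n]=W
    z=W[...,2]
    im=cv2.imread(f"pics/{n}0.png")
    flat=(d>0)&(abs(W[...,0])<1)
    # cap-height blobs
    for lo,hi in((.115,.135),(.066,.085)):
        m=((z>lo)&(z<hi)&(W[...,0]>.1)&(W[...,0]<1.1)).astype(np.uint8)
        k,l,st,ce=cv2.connectedComponentsWithStats(m)
        for j in range(1,k):
            if 40<st[j,4]<1500:
                q=W[l==j];print(n,lo,ce[j].round(),st[j,4],((q.max(0)+q.min(0))/2).round(4),np.ptp(q,axis=0).round(3), im[l==j].mean(0).round())
    print(n,'table z',np.median(z[(abs(z)<.03)]))
W=P['top'];im=cv2.imread("pics/top0.png")
# rails: grey bright with z 15..32mm
hsv=cv2.cvtColor(im,cv2.COLOR_BGR2HSV)
m=((hsv[...,1]<60)&(hsv[...,2]>130)).astype(np.uint8);m[:, :200]=0;m[:,330:]=0;m[:165]=0;m[240:]=0
k,l,st,ce=cv2.connectedComponentsWithStats(m)
for j in range(1,k):
    if st[j,4]>25: q=W[l==j];print(ce[j].round(),st[j],q.mean(0).round(3),q[:,2].min().round(3),q[:,2].max().round(3))
c=im[165:245,195:330];cv2.imwrite("pics/c1.png",cv2.resize(c,None,fx=5.5,fy=5.5,interpolation=cv2.INTER_CUBIC))
E
```

```text
side 0.115 [375.  38.] 254 [ 0.7046 -1.301   0.125 ] [0.387 0.032 0.02 ] [102. 111. 119.]
side 0.115 [487.  66.] 45 [ 0.1246 -1.3017  0.1248] [0.047 0.025 0.02 ] [ 99. 107. 114.]
side 0.115 [260. 203.] 75 [0.551  0.0781 0.1251] [0.041 0.032 0.01 ] [133. 142. 150.]
side 0.115 [259. 256.] 160 [0.4429 0.2536 0.1231] [0.04  0.043 0.016] [136. 144. 150.]
side 0.115 [237. 285.] 191 [0.441  0.3662 0.1233] [0.041 0.042 0.016] [135. 143. 151.]
side 0.115 [221. 318.] 226 [0.4198 0.4679 0.1226] [0.041 0.041 0.015] [137. 144. 149.]
side 0.066 [373.  47.] 244 [ 0.7027 -1.3026  0.0755] [0.396 0.034 0.019] [102. 111. 119.]
side 0.066 [481.  75.] 48 [ 0.1329 -1.3017  0.0755] [0.065 0.027 0.018] [100. 109. 116.]
side 0.066 [299. 147.] 128 [ 0.6149 -0.3053  0.0752] [0.058 0.063 0.014] [137. 147. 154.]
side 0.066 [338. 167.] 152 [ 0.4328 -0.2817  0.0735] [0.057 0.061 0.015] [136. 146. 154.]
side 0.066 [256. 219.] 46 [0.5486 0.1049 0.0754] [0.043 0.017 0.018] [ 80.  99. 127.]
side 0.066 [171. 278.] 458 [0.6374 0.4257 0.0719] [0.171 0.135 0.012] [ 82. 128. 173.]
side 0.066 [258. 271.] 77 [0.4394 0.2625 0
[... 429 characters left out ...]
[195. 246.] 193 [0.4428 0.2554 0.1228] [0.04  0.041 0.014] [162. 171. 180.]
top 0.115 [154. 248.] 191 [0.4415 0.3675 0.1237] [0.038 0.041 0.016] [154. 164. 173.]
top 0.115 [117. 257.] 200 [0.4202 0.4688 0.1231] [0.038 0.042 0.016] [144. 155. 164.]
top 0.066 [137. 180.] 408 [0.6382 0.4274 0.0715] [0.17  0.134 0.011] [ 93. 146. 207.]
top 0.066 [394. 179.] 334 [ 0.6164 -0.3043  0.0736] [0.057 0.057 0.015] [153. 163. 172.]
top 0.066 [389. 244.] 346 [ 0.4337 -0.2785  0.0743] [0.056 0.058 0.016] [160. 170. 179.]
top 0.066 [130. 255.] 50 [0.4202 0.4538 0.0756] [0.057 0.029 0.018] [55. 25. 14.]
top table z -7.194015625322622e-05
[257. 204.] [ 213  175  105   57 1053] [0.554 0.083 0.108] -0.006 1.353
```

View pics/c1.png

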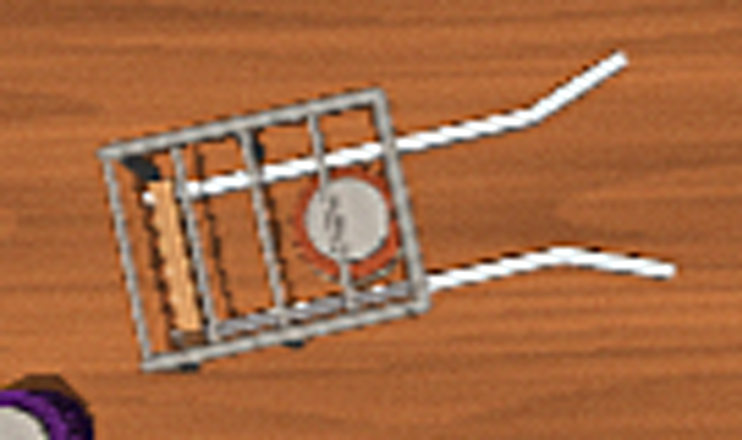

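The crop confirms a tall jar in the lane: a narrow cap with a red shoulder, seen at (345,220), just behind the shelf's front edge. I'll fit the lane frame now.

Run:
```python
from h import *
im=cv2.imread("pics/top0.png");d=np.load("pics/top0.npy");i=camera_info("top")
f=192/np.tan(np.radians(i['fov_y']/2))
def cast(px,z):
    px=np.atleast_2d(px).astype(float);r=np.c_[(px[:,0]-i['cx'])/f,(px[:,1]-i['cy'])/f,np.ones(len(px))]@i['R']
    C=-i['R'].T@i['t'];return (C+r*((z-C[2])/r[:,2])[:,None])[:,:2]
o=np.array([195,165])
# shelf outer corners read off crop (front-up, front-low, back-up, back-low)
px=np.array([[380,90],[428,305],[101,153],[149,368]])/5.5+o-.4
c=cast(px,.16);print('corners',c.round(4))
ax=((c[0]+c[1])-(c[2]+c[3]))/2;print('len',np.linalg.norm(ax),'wid',np.linalg.norm(c[0]-c[1]),'dir',-ax/np.linalg.norm(ax))
# shelf via depth
W=world("top",d);m=(W[...,2]>.148)&(W[...,2]<.17)&(W[...,0]>.45)&(W[...,0]<.65)&(W[...,1]<.2)&(W[...,1]>-.05)
r=cv2.minAreaRect(W[m][:,:2].astype(np.float32)*1000);print('rect',r,cv2.boxPoints(r).round(1).tolist())
m=(W[...,2]>.015)&(W[...,2]<.032)&(W[...,0]>.45)&(W[...,0]<.65)&(W[...,1]<.13)&(W[...,1]>-.1)
hsv=cv2.cvtColor(im,cv2.COLOR_BGR2HSV);white=(hsv[...,1]<50)&(hsv[...,2]>200)
white[:, :266]=0;white[:,325:]=0;white[:165]=0;white[235:]=0
v,u=np.nonzero(white);q=cast(np.c_[u,v],.025)
print(len(q));
u_=-ax/np.linalg.norm(ax);n_=np.array([-u_[1],u_[0]]);O=(c[0]+c[1])/2
L=np.c_[(q-O)@u_,(q-O)@n_]
for s in(1,-1):
    k=(L[:,1]*s>0)&(L[:,0]>-76)&(L[:,0]>-.076);a=np.polyfit(L[k][:,0],L[k][:,1],1);print(s,k.sum(),a,'at -.04',np.polyval(a,-.04),L[L[:,1]*s>0][:,0].min())
print('O',O,'u',u_)
for p in([.5515,.0845],[.4415,.367]): print(p,(np.array(p)-O)@u_,(np.array(p)-O)@n_)
```

```text
corners [[0.6112 0.0655]
 [0.5071 0.0454]
 [0.5846 0.2008]
 [0.4808 0.1796]]
len 0.13728911035081548 wid 0.10600437612721808 dir [-0.19246263  0.9813043 ]
rect ((545.9686279296875, 123.73747253417969), (113.37631225585938, 141.95997619628906), 10.141879081726074) [[477.70001220703125, 183.60000610351562], [502.70001220703125, 43.900001525878906], [614.2999877929688, 63.79999923706055], [589.2999877929688, 203.60000610351562]]
207
1 57 [0.01451024 0.03912261] at -.04 0.038542201699900025 -0.13254368171442832
-1 54 [-0.00564328 -0.03786121] at -.04 -0.03763547606325209 -0.13255283877081947
O [0.55911022 0.05546299] u [-0.19246263  0.9813043 ]
[0.5515, 0.0845] 0.029958826288458196 0.0018794036934028193
[0.4415, 0.367] 0.3283481813986237 0.05545218369350656
```

Call:
{"method": "play_rows", "body": {"targets": [[[0,0,-30],0],[[0,0,-60],0]]}}

```text
time: 0.35
ee_pos: [0.1667, -0.6536, 0.2615]
eef_rot: [-0.0, -0.125, 0.992, 0.001]
ft_force: [0.6, -1.6, -0.2]
width: 0.0877
gripper_force: 0.0
```

Call:
{"method": "play_rows", "body": {"targets": [[[0,-60,0],0],[[0,-120,0],0],[[0,-180,0],0],[[0,-240,0],0],[[0,-300,0],0]]}}

```text
time: 0.98
ee_pos: [0.2372, -0.9288, 0.2583]
eef_rot: [-0.0, -0.124, 0.992, -0.002]
ft_force: [1.1, -2.3, 1.0]
width: 0.0879
gripper_force: 0.0
```

Call:
{"method": "play_rows", "body": {"targets": [[[0,-60,0],0],[[0,-120,0],0],[[0,-180,0],0],[[0,-240,0],0]]}}

```text
time: 1.48
ee_pos: [0.2508, -0.9827, 0.2131]
eef_rot: [0.001, -0.125, 0.992, -0.036]
ft_force: [0.6, -0.0, 0.4]
width: 0.0877
gripper_force: 0.0
```

Call:
{"method": "play_rows", "body": {"targets": [[[0,0,0],0]]}}

```text
time: 1.6
ee_pos: [0.2507, -0.9821, 0.211]
eef_rot: [0.001, -0.125, 0.992, -0.034]
ft_force: [-0.1, 0.3, -1.5]
width: 0.0877
gripper_force: 0.0
```

Call:
{"method": "play_rows", "body": {"targets": [[[0,60,0],0],[[0,120,0],0],[[0,120,0],0]]}}

```text
time: 1.98
ee_pos: [0.2205, -0.8646, 0.2056]
eef_rot: [0.001, -0.125, 0.992, -0.035]
ft_force: [0.7, -0.8, 1.4]
width: 0.0876
gripper_force: 0.0
```

Call:
{"method": "play_rows", "body": {"targets": [[[0,60,0],-10.5],[[0,120,0],-21],[[0,180,0],-31.5],[[0,240,0],-42],[[0,300,0],-52]]}}

```text
time: 2.6
ee_pos: [0.1466, -0.5748, 0.1845]
eef_rot: [-0.014, -0.549, 0.835, -0.033]
ft_force: [0.9, 0.4, 0.3]
width: 0.0879
gripper_force: 0.0
```

Call:
{"method": "play_rows", "body": {"targets": [[[0,0,0],-10.5],[[0,0,0],-21],[[0,0,0],-31.5],[[0,0,0],-35]]}}

```text
time: 3.1
ee_pos: [0.1473, -0.5766, 0.1847]
eef_rot: [0.023, 0.774, -0.632, 0.027]
ft_force: [-0.9, 0.3, 0.9]
width: 0.0879
gripper_force: 0.0
```

Call:
{"method": "play_rows", "body": {"targets": [[[-50,0,0],0],[[-100,0,0],0],[[-150,0,0],0],[[-200,0,0],0],[[-250,0,0],0]]}}

```text
time: 3.72
ee_pos: [0.0978, -0.3308, 0.1668]
eef_rot: [0.022, 0.773, -0.634, 0.027]
ft_force: [0.6, 0.9, 1.7]
width: 0.0874
gripper_force: 0.0
```

```bash
cat >> h.py <<'E'
from scipy.spatial.transform import Rotation as Ro
O=np.array([.559,.0555,0]);a=np.radians(101.2);u=np.array([np.cos(a),np.sin(a),0]);n=np.array([-u[1],u[0],0])
def st():
    s=sense();w,x,y,z=s['eef_rot'];R=Ro.from_quat([x,y,z,w]).as_matrix();p=s['ee_pos']
    zt=R[:,2]
    print('t',s['time'].__round__(2),'p',p.round(4),'q',s['joint_pos'].round(2),'w',round(s['width'],4),'F',s['ft_force'].round(1))
    print(' lane xyz mm',(np.array([(p-O)@u,(p-O)@n,p[2]])*1000).round(1),'lean u,n deg',np.degrees(np.arcsin([zt@u,zt@n])).round(2),'y·u,n,z',(R[:,1]@np.c_[u,n,[0,0,1]]).round(3))
    return R,p
def to(lx,ly,z):  # shift in tool axes (mm) to bring TCP to lane coords
    R,p=st();g=O+u*lx/1e3+n*ly/1e3+np.array([0,0,z/1e3]);print(' shift',(R.T@(g-p)*1000).round(1))
E
python3 -c "
from h import *
st()"
```

```text
t 3.73 p [ 0.0978 -0.3308  0.1668] q [-0.63 -0.27 -0.76  0.06 -1.03  0.79] w 0.0874 F [0.6 0.9 1.7]
 lane xyz mm [-289.4  527.5  166.8] lean u,n deg [-4.03  0.02] y·u,n,z [-0.001  1.     0.   ]
```

Call:
{"method": "play_rows", "body": {"targets": [[[-30,0,0],0],[[-60,0,0],0],[[-90,0,0],0]]}}

```text
time: 4.1
ee_pos: [0.0803, -0.2432, 0.1605]
eef_rot: [0.022, 0.772, -0.634, 0.027]
ft_force: [1.6, 1.9, 1.3]
width: 0.0877
gripper_force: 0.0
```

```bash
python3 -c "
from h import *
st()"
```

```text
t 4.1 p [ 0.0803 -0.2432  0.1605] q [-0.25 -0.55 -0.91  0.07 -1.19  0.42] w 0.0877 F [1.6 1.9 1.3]
 lane xyz mm [-200.   527.6  160.5] lean u,n deg [-3.97 -0.06] y·u,n,z [ 0.     1.    -0.001]
```

Run:
```python
from h import *
for nme in('top','side'):
    W=world(nme,np.load(f"pics/{nme}0.npy")).reshape(-1,3)
    k=(W[:,1]>.55)&(abs(W[:,0])<1.2)
    H,_,_=np.histogram2d(W[k,0],W[k,1],bins=[np.arange(-.6,1.3,.2),np.arange(.55,1.5,.1)])
    Z=np.full(H.shape,-9.)
    ix=np.digitize(W[k,0],np.arange(-.6,1.3,.2))-1;iy=np.digitize(W[k,1],np.arange(.55,1.5,.1))-1
    for a_,b,z in zip(ix,iy,W[k,2]):
        if 0<=a_<H.shape[0] and 0<=b<H.shape[1]: Z[a_,b]=max(Z[a_,b],z)
    print(nme);print(Z.round(2))
```

```text
top
[[-9.   -9.   -9.   -9.   -9.   -9.   -9.   -9.   -9.  ]
 [-9.   -9.   -9.   -9.   -9.   -9.   -9.   -9.   -9.  ]
 [-9.   -9.   -9.   -9.   -0.39 -0.4  -0.64 -0.67 -9.  ]
 [ 0.01  0.01 -0.   -9.   -9.   -0.73 -0.65 -0.66 -9.  ]
 [ 0.01  0.01 -0.   -9.   -9.   -0.74 -0.65 -0.65 -9.  ]
 [ 0.01  0.01 -0.   -9.   -9.   -0.73 -0.64 -0.64 -9.  ]
 [ 0.01  0.01 -0.   -9.   -9.   -0.74 -0.63 -0.63 -9.  ]
 [ 0.01  0.01 -0.   -9.   -9.   -0.73 -0.62 -0.63 -9.  ]
 [-9.   -9.   -9.   -9.   -9.   -0.73 -0.73 -0.73 -9.  ]]
side
[[-9.   -9.   -9.   -9.   -9.   -9.   -9.   -9.   -9.  ]
 [-9.   -9.   -9.   -9.   -9.   -9.   -9.   -9.   -9.  ]
 [-9.   -9.   -9.   -9.   -9.   -9.   -9.   -9.   -9.  ]
 [-9.   -9.    1.06 -9.   -9.   -9.   -9.   -9.   -9.  ]
 [ 0.01 -9.   -9.   -9.   -9.   -9.   -9.   -9.   -9.  ]
 [ 0.01  0.01 -9.   -9.   -9.   -9.   -9.   -9.   -9.  ]
 [ 0.01  0.01 -9.   -9.   -9.   -9.   -9.   -9.   -9.  ]
 [ 0.01  0.01 -9.   -9.   -9.   -9.   -9.   -9.   -9.  ]
 [-9.   -0.73 -0.74 -9.   -9.   -9.   -9.   -9.   -9.  ]]
```

Call:
{"method": "play_rows", "body": {"targets": [[[10,-55,-30],0],[[20,-108,-60],0],[[30,-161,-90],0],[[40,-214,-120],0],[[50,-265,-140],0]]}}

```text
time: 4.72
ee_pos: [0.3509, -0.2309, 0.305]
eef_rot: [0.021, 0.773, -0.633, 0.027]
ft_force: [0.1, 1.0, 0.3]
width: 0.0874
gripper_force: 0.0
```

Call:
{"method": "play_rows", "body": {"targets": [[[-40,-36,0],0],[[-80,-72,0],0],[[-120,-108,0],0],[[-160,-144,0],0],[[-200,-180,0],0]]}}

```text
time: 5.35
ee_pos: [0.4867, 0.0017, 0.2899]
eef_rot: [0.02, 0.773, -0.633, 0.026]
ft_force: [0.9, -0.9, 0.6]
width: 0.0876
gripper_force: 0.0
```

Call:
{"method": "play_rows", "body": {"targets": [[[-52,2,0],0],[[-104,4,0],0],[[-156,6,0],0],[[-208,8,0],0],[[-260,10,0],0]]}}

```text
time: 5.98
ee_pos: [0.4246, 0.2542, 0.2725]
eef_rot: [0.02, 0.773, -0.634, 0.025]
ft_force: [0.7, -0.3, 0.4]
width: 0.088
gripper_force: 0.0
```

Call:
{"method": "play_rows", "body": {"targets": [[[-44,30,0],0],[[-88,60,0],0],[[-132,90,0],0],[[-176,120,0],0],[[-220,150,0],0]]}}

```text
time: 6.6
ee_pos: [0.2334, 0.4396, 0.2583]
eef_rot: [0.02, 0.773, -0.634, 0.024]
ft_force: [0.9, -0.1, -0.1]
width: 0.0875
gripper_force: 0.0
```

Call:
{"method": "play_rows", "body": {"targets": [[[-36,38,0],0],[[-72,76,0],0],[[-108,114,0],0],[[-144,152,0],0],[[-180,190,0],0]]}}

```text
time: 7.22
ee_pos: [0.0116, 0.5781, 0.247]
eef_rot: [0.021, 0.773, -0.633, 0.023]
ft_force: [0.1, 1.1, 0.6]
width: 0.087
gripper_force: 0.0
```

```bash
python3 -c "
from h import *
st()"
```

```text
t 7.22 p [0.0116 0.5781 0.247 ] q [ 1.88  0.22 -0.08 -0.01 -1.34 -1.68] w 0.087 F [0.1 1.1 0.6]
 lane xyz mm [618.9 435.5 247. ] lean u,n deg [-3.59  0.19] y·u,n,z [-0.002  1.     0.003]
```

Call:
{"method": "play_rows", "body": {"targets": [[[-56,24,-10],0],[[-112,48,-20],0],[[-168,72,-30],0],[[-224,96,-40],0],[[-280,120,-50],0]]}}

```text
time: 7.85
ee_pos: [-0.1608, 0.8321, 0.2797]
eef_rot: [0.021, 0.773, -0.634, 0.023]
ft_force: [-0.8, 1.4, 1.1]
width: 0.0875
gripper_force: 0.0
```

Call:
{"method": "play_rows", "body": {"targets": [[[-60,0,0],0],[[-120,0,0],0],[[-180,0,0],0],[[-240,0,0],0],[[-300,0,0],0]]}}

```text
time: 8.48
ee_pos: [-0.1862, 0.9632, 0.2166]
eef_rot: [0.001, 0.773, -0.634, 0.003]
ft_force: [0.7, -0.6, 1.7]
width: 0.0876
gripper_force: 0.0
```

```bash
python3 -c "
from h import *
st()"
```

```text
t 8.47 p [-0.1862  0.9632  0.2166] q [ 1.96  1.02  1.25  0.   -1.81 -1.76] w 0.0876 F [ 0.7 -0.6  1.7]
 lane xyz mm [1035.1  554.7  216.6] lean u,n deg [-0.29 -0.16] y·u,n,z [-0.002  1.    -0.003]
```

Call:
{"method": "play_rows", "body": {"targets": [[[-60,0,0],0],[[-120,0,0],0],[[-180,0,0],0],[[-240,0,0],0],[[-300,0,0],0]]}}

```text
time: 9.1
ee_pos: [-0.1959, 1.0111, 0.1544]
eef_rot: [-0.021, 0.773, -0.634, -0.018]
ft_force: [0.3, -0.7, -0.5]
width: 0.0879
gripper_force: 0.0
```

```bash
python3 -c "
from h import *
st()"
```

```text
t 9.1 p [-0.1959  1.0111  0.1544] q [ 1.96  1.09  1.25  0.02 -1.68 -1.76] w 0.0879 F [ 0.3 -0.7 -0.5]
 lane xyz mm [1084.   554.9  154.4] lean u,n deg [ 3.08 -0.52] y·u,n,z [-0.002  1.    -0.009]
```

Call:
{"method": "play_rows", "body": {"targets": [[[-60,0,-60],0],[[-120,0,-120],0],[[-180,0,-180],0]]}}

```text
time: 9.48
ee_pos: [-0.1963, 1.0089, 0.2273]
eef_rot: [-0.043, 0.772, -0.633, -0.04]
ft_force: [-0.4, -0.4, 0.3]
width: 0.0876
gripper_force: 0.0
```

```bash
python3 -c "
from h import *
st()"
```

```text
t 9.47 p [-0.1963  1.0089  0.2273] q [ 1.97  1.02  1.25  0.04 -1.69 -1.76] w 0.0876 F [-0.4 -0.4  0.3]
 lane xyz mm [1081.9  555.8  227.3] lean u,n deg [ 6.68 -0.87] y·u,n,z [-0.002  1.    -0.015]
```

Call:
{"method": "play_rows", "body": {"targets": [[[-60,0,-60],0],[[-120,0,-120],0],[[-180,0,-180],0],[[-240,0,-240],0],[[-300,0,-300],0]]}}

```text
time: 10.1
ee_pos: [-0.1948, 0.9903, 0.3151]
eef_rot: [-0.063, 0.771, -0.631, -0.06]
ft_force: [-0.8, -1.1, -0.3]
width: 0.0876
gripper_force: 0.0
```

```bash
python3 -c "
from h import *
st()"
```

```text
t 10.1 p [-0.1948  0.9903  0.3151] q [ 1.98  0.93  1.25  0.06 -1.72 -1.77] w 0.0876 F [-0.8 -1.1 -0.3]
 lane xyz mm [1063.4  557.9  315.1] lean u,n deg [ 9.87 -1.23] y·u,n,z [-0.001  1.    -0.022]
```

Call:
{"method": "play_rows", "body": {"targets": [[[-60,0,-20],0],[[-120,0,-40],0],[[-180,0,-60],0],[[-240,0,-80],0],[[-300,0,-100],0]]}}

```text
time: 10.72
ee_pos: [-0.2004, 1.0139, 0.3227]
eef_rot: [-0.086, 0.768, -0.629, -0.082]
ft_force: [-0.1, -0.1, 0.0]
width: 0.088
gripper_force: 0.0
```

```bash
python3 -c "
from h import *
st()"
```

```text
t 10.72 p [-0.2004  1.0139  0.3227] q [ 1.98  0.93  1.25  0.08 -1.66 -1.77] w 0.088 F [-0.1 -0.1  0. ]
 lane xyz mm [1087.6  558.8  322.7] lean u,n deg [13.48 -1.61] y·u,n,z [ 0.001  1.    -0.029]
```

Call:
{"method": "play_rows", "body": {"targets": [[[-60,10,-20],0],[[-120,20,-40],0]]}}

```text
time: 10.98
ee_pos: [-0.2199, 1.0294, 0.3384]
eef_rot: [-0.107, 0.765, -0.627, -0.103]
ft_force: [-0.0, -0.1, -0.7]
width: 0.0875
gripper_force: 0.0
```

Call:
{"method": "play_rows", "body": {"targets": [[[-60,10,-20],0],[[-120,20,-40],0]]}}

```text
time: 11.22
ee_pos: [-0.2382, 1.0427, 0.3584]
eef_rot: [-0.127, 0.761, -0.623, -0.125]
ft_force: [0.1, 0.3, 0.3]
width: 0.0876
gripper_force: 0.0
```

```bash
python3 -c "
from h import *
st()"
```

```text
t 11.22 p [-0.2382  1.0427  0.3584] q [ 2.02  0.92  1.25  0.12 -1.56 -1.8 ] w 0.0876 F [0.1 0.3 0.3]
 lane xyz mm [1123.2  590.3  358.4] lean u,n deg [20.45 -2.09] y·u,n,z [ 0.003  0.999 -0.038]
```

Call:
{"method": "play_rows", "body": {"targets": [[[-60,40,-20],0],[[-120,80,-40],0]]}}

```text
time: 11.48
ee_pos: [-0.2947, 1.0429, 0.377]
eef_rot: [-0.144, 0.758, -0.619, -0.145]
ft_force: [0.8, -0.2, -0.2]
width: 0.088
gripper_force: 0.0
```

Call:
{"method": "play_rows", "body": {"targets": [[[-60,0,-20],0],[[-120,0,-40],0]]}}

```text
time: 11.72
ee_pos: [-0.2917, 1.0559, 0.4059]
eef_rot: [-0.164, 0.753, -0.615, -0.168]
ft_force: [1.5, 0.2, 0.3]
width: 0.0875
gripper_force: 0.0
```

```bash
python3 -c "
from h import *
st()"
```

```text
t 11.72 p [-0.2917  1.0559  0.4059] q [ 2.08  0.9   1.25  0.18 -1.48 -1.85] w 0.0875 F [1.5 0.2 0.3]
 lane xyz mm [1146.6  640.2  405.9] lean u,n deg [27.04 -2.2 ] y·u,n,z [ 0.004  0.999 -0.041]
```

```bash
python3 -c "
from h import *
to(337,55,220)"
```

```text
t 11.72 p [-0.2917  1.0559  0.4059] q [ 2.08  0.9   1.25  0.18 -1.48 -1.85] w 0.0875 F [1.5 0.2 0.3]
 lane xyz mm [1146.6  640.2  405.9] lean u,n deg [27.04 -2.2 ] y·u,n,z [ 0.004  0.999 -0.041]
 shift [ 814.2 -580.6 -180.2]
```

Call:
{"method": "play_rows", "body": {"targets": [[[41,-29,-9],0],[[82,-58,-18],0],[[122,-87,-27],0],[[163,-116,-36],0],[[204,-145,-45],0]]}}

```text
time: 12.35
ee_pos: [-0.1057, 0.8833, 0.3591]
eef_rot: [-0.164, 0.752, -0.616, -0.167]
ft_force: [-0.4, 0.2, 0.8]
width: 0.0879
gripper_force: 0.0
```

Call:
{"method": "play_rows", "body": {"targets": [[[41,-29,-9],0],[[82,-58,-18],0],[[122,-87,-27],0],[[163,-116,-36],0],[[204,-145,-45],0]]}}

```text
time: 12.98
ee_pos: [0.0761, 0.7128, 0.3123]
eef_rot: [-0.164, 0.752, -0.616, -0.167]
ft_force: [1.3, 0.2, 0.4]
width: 0.0876
gripper_force: 0.0
```

Call:
{"method": "play_rows", "body": {"targets": [[[41,-29,-9],0],[[82,-58,-18],0],[[122,-87,-27],0],[[163,-116,-36],0],[[204,-145,-45],0]]}}

```text
time: 13.6
ee_pos: [0.2582, 0.542, 0.2663]
eef_rot: [-0.164, 0.753, -0.615, -0.167]
ft_force: [0.5, -0.1, 0.7]
width: 0.0875
gripper_force: 0.0
```

Call:
{"method": "play_rows", "body": {"targets": [[[41,-29,-9],0],[[82,-58,-18],0],[[122,-87,-27],0],[[163,-116,-36],0],[[202,-145,-45],0]]}}

```text
time: 14.22
ee_pos: [0.4407, 0.3728, 0.2209]
eef_rot: [-0.164, 0.753, -0.616, -0.166]
ft_force: [0.7, 1.1, 0.3]
width: 0.0877
gripper_force: 0.0
```

Run:
```python
from h import *
to(337,55,120)
i=camera_info('wrist');p,d=camera('wrist');cv2.imwrite('pics/w1.png',p)
W=world('wrist',d,i);m=((W[...,2]>.115)&(W[...,2]<.135)).astype(np.uint8)
k,l,s_,ce=cv2.connectedComponentsWithStats(m)
for j in range(1,k):
    if s_[j,4]>60:
        q=W[l==j];c=(q.max(0)+q.min(0))/2;print(ce[j].round(),s_[j,4],c.round(4),np.ptp(q,axis=0).round(3),'lane',((c-O)@u).round(4),((c-O)@n).round(4))
```

```text
t 14.22 p [0.4407 0.3728 0.2209] q [ 0.75  0.08 -0.22 -0.44 -1.01 -0.36] w 0.0877 F [0.7 1.1 0.3]
 lane xyz mm [334.2  54.4 220.9] lean u,n deg [26.95 -2.33] y·u,n,z [ 0.006  0.999 -0.043]
 shift [43.2  4.9 91.1]
[287.  10.] 1179 [0.4418 0.2654 0.1242] [0.039 0.02  0.005] lane 0.2287 0.0742
[257. 132.] 1575 [0.4413 0.3668 0.1204] [0.041 0.042 0.011] lane 0.3282 0.055
[257. 208.] 854 [0.4199 0.4675 0.1203] [0.041 0.042 0.011] lane 0.4311 0.0565
```

View pics/w1.png

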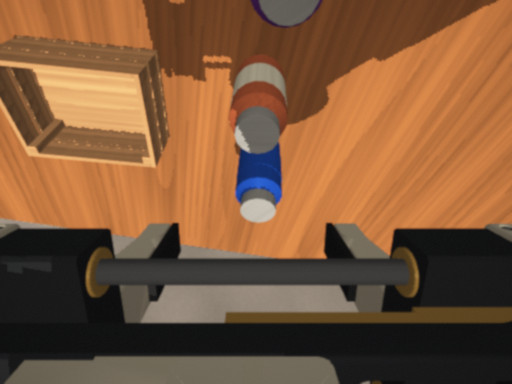

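The wrist view confirms the red tall jar at (257,132), between the purple one (287,10) and the blue one (257,208). The grasp line is clear, so I'll descend.

Call:
{"method": "play_rows", "body": {"targets": [[[22,2,45],0],[[43,4,90],0],[[58,5,120],0],[[65,6,135],0],[[65,6,135],0]]}}

```text
time: 14.9
ee_pos: [0.4387, 0.3773, 0.0698]
eef_rot: [-0.163, 0.753, -0.616, -0.167]
ft_force: [0.8, -0.1, 0.6]
width: 0.0876
gripper_force: 0.0
```

Call:
{"method": "play_rows", "body": {"targets": [[[0,0,0],0],[[0,0,0],0],[[0,0,0],0]], "hand": 0.6, "squeeze": 20}}

```text
time: 15.28
ee_pos: [0.4389, 0.378, 0.0712]
eef_rot: [-0.164, 0.753, -0.615, -0.167]
ft_force: [-0.3, 0.7, -0.4]
width: 0.0632
gripper_force: 0.0
```

```bash
python3 -c "
from h import *
to(337,55,230)"
```

```text
t 15.28 p [0.4389 0.378  0.0712] q [ 0.73  0.25 -0.36 -0.57 -0.75 -0.15] w 0.0632 F [-0.3  0.7 -0.4]
 lane xyz mm [339.7  55.2  71.2] lean u,n deg [26.94 -2.28] y·u,n,z [ 0.005  0.999 -0.042]
 shift [ -69.5   -6.9 -142.7]
```

Call:
{"method": "play_rows", "body": {"targets": [[[0,0,0],0],[[0,0,0],0],[[0,0,0],0]], "squeeze": 30}}

```text
time: 15.65
ee_pos: [0.4393, 0.3781, 0.0709]
eef_rot: [-0.164, 0.753, -0.615, -0.166]
ft_force: [0.1, -0.5, 5.5]
width: 0.056
gripper_force: 30.1
```

Call:
{"method": "play_rows", "body": {"targets": [[[-13,-1,-27],0],[[-32,-3,-65],0],[[-51,-5,-104],0],[[-69,-7,-142],0],[[-83,-8,-170],0]]}}

```text
time: 16.27
ee_pos: [0.4387, 0.3743, 0.2603]
eef_rot: [-0.163, 0.753, -0.615, -0.167]
ft_force: [0.4, -0.1, -2.7]
width: 0.0562
gripper_force: 30.0
```

```bash
python3 -c "
from h import *
to(-33.5,0,258)"
```

```text
t 16.27 p [0.4387 0.3743 0.2603] q [ 0.76  0.05 -0.17 -0.42 -1.09 -0.41] w 0.0562 F [ 0.4 -0.1 -2.7]
 lane xyz mm [336.1  56.1 260.3] lean u,n deg [26.85 -2.15] y·u,n,z [ 0.005  0.999 -0.04 ]
 shift [ 331.5  -57.6 -162.8]
```

Call:
{"method": "play_rows", "body": {"targets": [[[35,-6,-17],0],[[76,-13,-37],0],[[118,-20,-58],0],[[160,-28,-79],0],[[202,-35,-99],0]]}}

```text
time: 16.9
ee_pos: [0.5159, 0.159, 0.2568]
eef_rot: [-0.162, 0.753, -0.615, -0.168]
ft_force: [0.7, -0.1, -2.6]
width: 0.0563
gripper_force: 30.0
```

Call:
{"method": "play_rows", "body": {"targets": [[[42,-7,-21],0],[[84,-14,-42],0],[[116,-20,-57],0],[[129,-22,-64],0],[[129,-22,-64],0]]}}

```text
time: 17.52
ee_pos: [0.5651, 0.0229, 0.2563]
eef_rot: [-0.163, 0.752, -0.616, -0.168]
ft_force: [-0.0, 0.7, -3.0]
width: 0.0562
gripper_force: 30.0
```

Run:
```python
from h import *
to(-33.5,0,90)
i=camera_info('wrist');p,d=camera('wrist');cv2.imwrite('pics/w2.png',p);p,d=camera('side');cv2.imwrite('pics/s2.png',cv2.resize(p[90:340,150:400],None,fx=2.4,fy=2.4))
```

```text
t 17.52 p [0.5651 0.0229 0.2563] q [ 0.02  0.24  0.06 -0.47 -1.45  0.25] w 0.0562 F [-0.   0.7 -3. ]
 lane xyz mm [-33.2   0.3 256.3] lean u,n deg [26.92 -2.13] y·u,n,z [ 0.006  0.999 -0.038]
 shift [ 75.5   6.1 148. ]
```

View pics/s2.png

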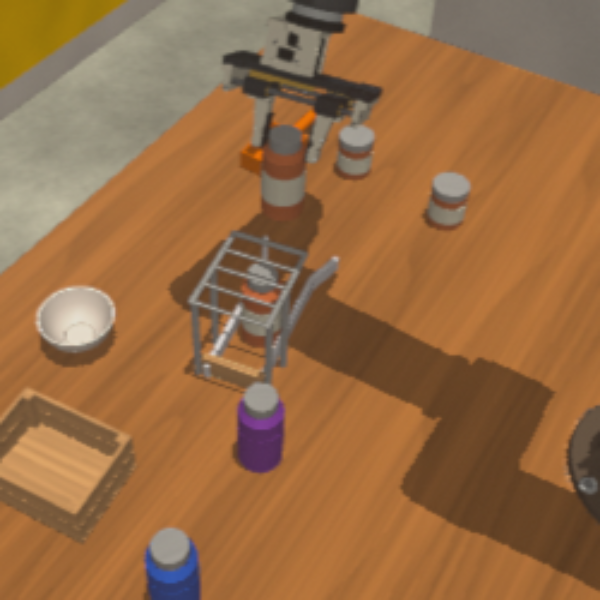

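View pics/w2.png

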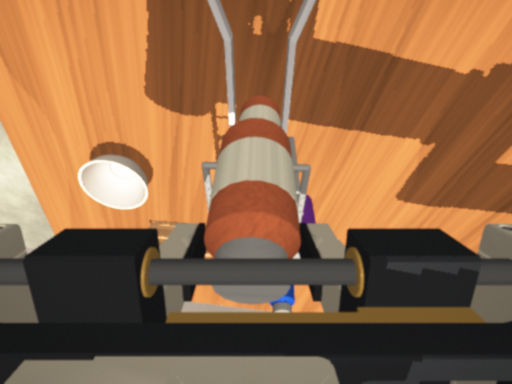

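The side view shows jar 2 held upright behind the lane mouth, at (285,175). The wrist view shows its foot (260,110) about centred between the rails (232 and 287). I'll check the rail midline numerically before lowering.

Run:
```python
from h import *
i=camera_info('wrist');p=cv2.imread('pics/w2.png')
f=192/np.tan(np.radians(i['fov_y']/2));C=-i['R'].T@i['t']
hsv=cv2.cvtColor(p,cv2.COLOR_BGR2HSV);m=(hsv[...,1]<70)&(hsv[...,2]>90)
m[:42]=0;m[112:]=0;m[:,:215]=0;m[:,310:]=0
v,x=np.nonzero(m)
r=np.c_[(x-i['cx'])/f,(v-i['cy'])/f,np.ones(len(x))]@i['R'];q=C+r*((.025-C[2])/r[:,2])[:,None]
L=np.c_[(q-O)@u,(q-O)@n]*1000
for lo in range(-80,-20,10):
    k=(L[:,0]>lo)&(L[:,0]<lo+10);A=L[k&(L[:,1]>0),1];B=L[k&(L[:,1]<0),1]
    if len(A) and len(B): print(lo+5,len(A),len(B),np.median(A).round(1),np.median(B).round(1),'mid',((np.median(A)+np.median(B))/2).round(1))
```

```text
-75 53 52 38.6 -35.9 mid 1.4
-65 69 72 38.1 -35.9 mid 1.1
-55 72 62 38.2 -36.1 mid 1.0
-45 62 64 38.0 -35.8 mid 1.1
-35 63 63 38.1 -36.0 mid 1.1
-25 53 56 38.1 -36.4 mid 0.9
```

Call:
{"method": "play_rows", "body": {"targets": [[[20,1,39],0],[[43,3,84],0],[[62,5,123],0],[[76,6,150],0],[[80,6,157],0]]}}

```text
time: 18.25
ee_pos: [0.5651, 0.0246, 0.0795]
eef_rot: [-0.162, 0.753, -0.615, -0.168]
ft_force: [0.2, -0.4, -2.9]
width: 0.056
gripper_force: 30.0
```

```bash
python3 -c "
from h import *
to(-33.5,0.4,72)"
```

```text
t 18.25 p [0.5651 0.0246 0.0795] q [ 0.02  0.4  -0.13 -0.52 -1.15  0.43] w 0.056 F [ 0.2 -0.4 -2.9]
 lane xyz mm [-31.5   0.   79.5] lean u,n deg [26.95 -2.01] y·u,n,z [ 0.004  0.999 -0.037]
 shift [5.2 0.7 5.7]
```

Call:
{"method": "play_rows", "body": {"targets": [[[2,0,4],0],[[4,0,7],0],[[4,0,8],0]]}}

```text
time: 18.62
ee_pos: [0.5675, 0.0235, 0.073]
eef_rot: [-0.164, 0.753, -0.615, -0.166]
ft_force: [-0.6, -0.6, -2.9]
width: 0.0563
gripper_force: 30.0
```

Call:
{"method": "play_rows", "body": {"targets": [[[4,0,1],0],[[0,0,0],0]], "hand": 0.3}}

```text
time: 18.88
ee_pos: [0.5674, 0.0231, 0.0725]
eef_rot: [-0.164, 0.753, -0.616, -0.166]
ft_force: [0.6, -0.4, 0.4]
width: 0.0613
gripper_force: 0.2
```

Call:
{"method": "play_rows", "body": {"targets": [[[0,0,0],0],[[0,0,0],0],[[0,0,-40],0],[[0,0,-90],0],[[0,0,-115],0]], "hand": 0}}

```text
time: 19.5
ee_pos: [0.5737, -0.0297, 0.1772]
eef_rot: [-0.164, 0.753, -0.615, -0.165]
ft_force: [0.5, 0.3, -0.0]
width: 0.0874
gripper_force: 0.0
```

Run:
```python
from h import *
to(-125,1.1,175)
p,d=camera('side');cv2.imwrite('pics/s3.png',cv2.resize(p[90:340,150:400],None,fx=2.4,fy=2.4))
W=world('side',d)
L=np.stack([(W-O)@u,(W-O)@n,W[...,2]],-1)*1000
m=((L[...,2]>115)&(L[...,2]<132)&(L[...,0]>-200)&(L[...,0]<130)&(abs(L[...,1])<60)).astype(np.uint8)
k,l,s_,ce=cv2.connectedComponentsWithStats(m)
for j in range(1,k):
    if s_[j,4]>20: q=L[l==j];print(ce[j].round(),s_[j,4],((q.max(0)+q.min(0))/2).round(1),np.ptp(q,axis=0).round(1))
```

```text
t 19.5 p [ 0.5737 -0.0297  0.1772] q [-0.07  0.33  0.   -0.47 -1.36  0.4 ] w 0.0874 F [ 0.5  0.3 -0. ]
 lane xyz mm [-86.4   2.2 177.2] lean u,n deg [26.8  -2.36] y·u,n,z [ 0.005  0.999 -0.044]
 shift [ 35.5  -1.2 -15.4]
[267. 188.] 73 [-50.1  -0.8 122.9] [33.6 41.  14.8]
[260. 203.] 75 [ 23.1   2.3 124.3] [33.7 42.7 11.5]
[258. 209.] 29 [ 44.3   2.5 121.8] [10.1 35.5 13.4]
```

View pics/s3.png

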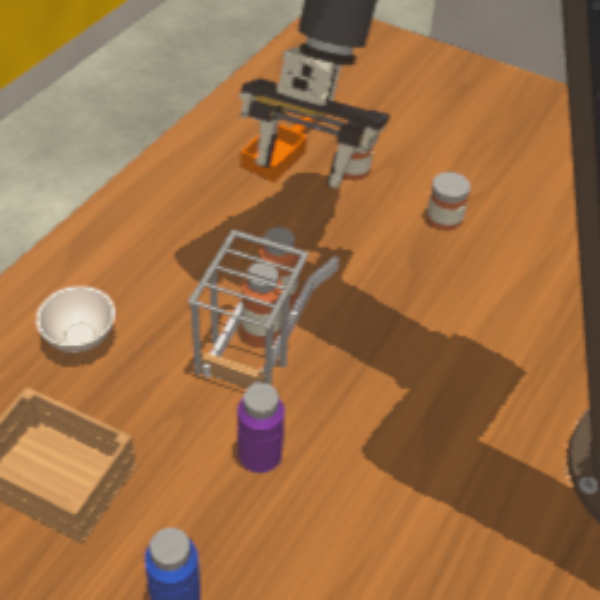

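Jar 2 stands upright between the rails just outside the shelf, at (278,245). Jar 1 is under the shelf at (262,285). Next I'll close the fingers, go behind jar 2 and push low.

Call:
{"method": "play_rows", "body": {"targets": [[[27,-1,-11],0],[[27,-1,-11],0],[[27,-1,-11],0],[[50,1,34],0],[[70,4,74],0]], "hand": 1, "squeeze": 20}}

```text
time: 20.18
ee_pos: [0.5782, -0.056, 0.076]
eef_rot: [-0.164, 0.753, -0.615, -0.166]
ft_force: [0.9, -0.8, -0.7]
width: 0.0431
gripper_force: 0.0
```

```bash
python3 -c "
from h import *
to(-112,1.1,22);to(-30,1.1,22)"
```

```text
t 20.18 p [ 0.5782 -0.056   0.076 ] q [-0.11  0.45 -0.06 -0.49 -1.21  0.52] w 0.0431 F [ 0.9 -0.8 -0.7]
 lane xyz mm [-113.1    2.8   76. ] lean u,n deg [26.88 -2.25] y·u,n,z [ 0.004  0.999 -0.042]
 shift [23.4  0.5 48.7]
t 20.18 p [ 0.5782 -0.056   0.076 ] q [-0.11  0.45 -0.06 -0.49 -1.21  0.52] w 0.0431 F [ 0.9 -0.8 -0.7]
 lane xyz mm [-113.1    2.8   76. ] lean u,n deg [26.88 -2.25] y·u,n,z [ 0.004  0.999 -0.042]
 shift [-49.7   0.9  85.8]
```

Call:
{"method": "play_rows", "body": {"targets": [[[0,0,0],0],[[0,0,0],0],[[8,0,16],0],[[20,0,42],0],[[23,0,49],0]]}}

```text
time: 20.8
ee_pos: [0.5796, -0.0545, 0.0221]
eef_rot: [-0.163, 0.753, -0.615, -0.167]
ft_force: [0.3, -0.7, 0.2]
width: 0.0009
gripper_force: 0.0
```

```bash
python3 -c "
from h import *
to(-62,1.1,22)"
```

```text
t 20.8 p [ 0.5796 -0.0545  0.0221] q [-0.11  0.51 -0.09 -0.51 -1.13  0.57] w 0.0009 F [ 0.3 -0.7  0.2]
 lane xyz mm [-111.9    1.2   22.1] lean u,n deg [26.92 -2.16] y·u,n,z [ 0.005  0.999 -0.04 ]
 shift [-44.5   0.2  22.7]
```

Call:
{"method": "play_rows", "body": {"targets": [[[-9,0,4.5],0],[[-18,0,9],0],[[-27,0,13.5],0],[[-36,0,18],0],[[-45,0,23],0]]}}

```text
time: 21.42
ee_pos: [0.571, -0.0051, 0.0233]
eef_rot: [-0.163, 0.753, -0.615, -0.166]
ft_force: [1.4, -3.5, 2.9]
width: 0.0008
gripper_force: 2.1
```

Call:
{"method": "play_rows", "body": {"targets": [[[-7,0,3.5],0],[[-14,0,7],0],[[-20,0,10.5],0],[[-27,0,14],0],[[-31,0,16],0]]}}

```text
time: 22.05
ee_pos: [0.5651, 0.028, 0.0231]
eef_rot: [-0.163, 0.753, -0.615, -0.165]
ft_force: [2.1, -7.3, 5.3]
width: 0.0006
gripper_force: 4.0
```

Run:
```python
from h import *
to(-8.5,1.1,22)
p,d=camera('side');cv2.imwrite('pics/s4.png',cv2.resize(p[90:340,150:400],None,fx=2.4,fy=2.4))
W=world('side',d)
L=np.stack([(W-O)@u,(W-O)@n,W[...,2]],-1)*1000
m=((L[...,2]>115)&(L[...,2]<132)&(L[...,0]>-60)&(L[...,0]<130)&(abs(L[...,1])<60)).astype(np.uint8)
k,l,s_,ce=cv2.connectedComponentsWithStats(m)
for j in range(1,k):
    if s_[j,4]>10: q=L[l==j];print(ce[j].round(),s_[j,4],((q.max(0)+q.min(0))/2).round(1),np.ptp(q,axis=0).round(1))
```

```text
t 22.05 p [0.5651 0.028  0.0231] q [ 0.02  0.46 -0.17 -0.55 -1.05  0.49] w 0.0006 F [ 2.1 -7.3  5.3]
 lane xyz mm [-28.1  -0.6  23.1] lean u,n deg [26.75 -2.32] y·u,n,z [ 0.005  0.999 -0.043]
 shift [-17.    1.9   9.8]
[263. 188.] 17 [-42.4 -12.3 126.3] [14.7 32.6 10.9]
[276. 191.] 31 [-44.4  34.7 126.6] [19.2 50.3 10. ]
[262. 196.] 64 [-10.3  -4.2 122.8] [27.1 40.4 14.9]
[260. 201.] 37 [ 11.8  -3.6 122.9] [15.2 34.  15.5]
[256. 210.] 86 [ 59.1   2.7 123.6] [32.3 41.7 16. ]
```

View pics/s4.png

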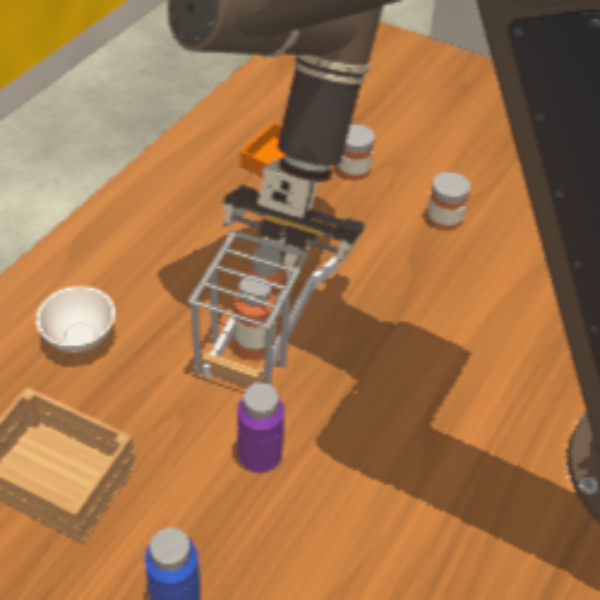

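Both jars are upright and sliding: jar 1 is at (255,300) and jar 2 is entering the shelf. I'll keep pushing gently until the stop resists.

Call:
{"method": "play_rows", "body": {"targets": [[[-4,0.5,2.2],0],[[-8,1,4.5],0],[[-11,1,6.3],0],[[-14,1,8],0]]}}

```text
time: 22.6
ee_pos: [0.562, 0.0429, 0.0228]
eef_rot: [-0.164, 0.753, -0.615, -0.164]
ft_force: [2.6, -10.8, 9.1]
width: 0.0006
gripper_force: 5.2
```

Call:
{"method": "play_rows", "body": {"targets": [[[-1,0,0.5],0],[[-2,0,1],0],[[-3,0,1.5],0]]}}

```text
time: 22.98
ee_pos: [0.5612, 0.0463, 0.0227]
eef_rot: [-0.164, 0.753, -0.615, -0.164]
ft_force: [1.9, -9.0, 7.9]
width: 0.0007
gripper_force: 5.0
```

```bash
python3 -c "
from h import *
to(-8.5,1.1,22)"
```

```text
t 22.98 p [0.5612 0.0463 0.0227] q [ 0.05  0.45 -0.19 -0.55 -1.03  0.47] w 0.0007 F [ 1.9 -9.   7.9]
 lane xyz mm [-9.5 -0.4 22.7] lean u,n deg [26.71 -2.39] y·u,n,z [ 0.005  0.999 -0.044]
 shift [-0.6  1.5  1. ]
```

Call:
{"method": "play_rows", "body": {"targets": [[[-1,0,0.5],0],[[-2,0,1],0],[[-2.7,0,1.4],0]]}}

```text
time: 23.35
ee_pos: [0.5606, 0.0493, 0.0227]
eef_rot: [-0.164, 0.753, -0.615, -0.164]
ft_force: [2.8, -9.9, 8.3]
width: 0.0005
gripper_force: 5.1
```

Call:
{"method": "play_rows", "body": {"targets": [[[-1,0,0.5],0],[[-2,0,1],0],[[-2,0,1],0]]}}

```text
time: 23.72
ee_pos: [0.5601, 0.0516, 0.0227]
eef_rot: [-0.164, 0.753, -0.615, -0.165]
ft_force: [2.3, -9.8, 7.3]
width: 0.0005
gripper_force: 4.7
```

Run:
```python
from h import *
st()
p,d=camera('side')
W=world('side',d)
L=np.stack([(W-O)@u,(W-O)@n,W[...,2]],-1)*1000
m=((L[...,2]>115)&(L[...,2]<132)&(L[...,0]>-60)&(L[...,0]<130)&(abs(L[...,1])<60)).astype(np.uint8)
k,l,s_,ce=cv2.connectedComponentsWithStats(m)
for j in range(1,k):
    if s_[j,4]>10: q=L[l==j];print(ce[j].round(),s_[j,4],q.min(0).round(1),q.max(0).round(1))
```

```text
t 23.73 p [0.5601 0.0516 0.0227] q [ 0.06  0.45 -0.2  -0.56 -1.03  0.46] w 0.0005 F [ 2.3 -9.8  7.3]
 lane xyz mm [-4.1 -0.4 22.7] lean u,n deg [26.72 -2.39] y·u,n,z [ 0.005  0.999 -0.044]
[260. 193.] 12 [-19.8 -27.6 125.2] [-1.190e+01  1.000e-01  1.317e+02]
[270. 196.] 18 [-18.3   9.2 121.7] [-11.2  37.2 131.6]
[259. 202.] 78 [  6.7 -22.4 116. ] [ 37.7  15.9 131.5]
[255. 212.] 35 [ 57.5 -16.1 122.5] [ 74.   22.9 130. ]
[253. 217.] 76 [ 73.4 -17.7 115. ] [ 99.7  22.8 131.8]
```

Call:
{"method": "play_rows", "body": {"targets": [[[-1,0,0.5],0],[[-2,0,1],0],[[-3,0,1.5],0],[[-3.5,0,1.8],0]]}}

```text
time: 24.28
ee_pos: [0.5595, 0.0553, 0.0227]
eef_rot: [-0.164, 0.753, -0.615, -0.164]
ft_force: [1.3, -9.4, 8.9]
width: 0.0002
gripper_force: 5.1
```

Call:
{"method": "play_rows", "body": {"targets": [[[-1,0,0.5],0],[[-2,0,1],0],[[-2,0,1],0]]}}

```text
time: 24.65
ee_pos: [0.559, 0.0577, 0.0227]
eef_rot: [-0.164, 0.753, -0.615, -0.165]
ft_force: [2.1, -8.9, 8.0]
width: 0.0005
gripper_force: 4.7
```

Call:
{"method": "play_rows", "body": {"targets": [[[-1,0,0.5],0],[[-2,0,1],0],[[-2,0,1],0]]}}

```text
time: 25.02
ee_pos: [0.5586, 0.0599, 0.0227]
eef_rot: [-0.164, 0.753, -0.615, -0.165]
ft_force: [2.2, -8.1, 8.3]
width: 0.0009
gripper_force: 4.7
```

Call:
{"method": "play_rows", "body": {"targets": [[[-1,0,0.5],0],[[-1,0,0.5],0]]}}

```text
time: 25.28
ee_pos: [0.5584, 0.0609, 0.0227]
eef_rot: [-0.164, 0.753, -0.615, -0.165]
ft_force: [2.2, -8.5, 8.5]
width: 0.0007
gripper_force: 4.7
```

Run:
```python
from h import *
st()
p,d=camera('side');cv2.imwrite('pics/s5.png',cv2.resize(p[140:290,200:350],None,fx=4,fy=4,interpolation=cv2.INTER_CUBIC))
W=world('side',d)
L=np.stack([(W-O)@u,(W-O)@n,W[...,2]],-1)*1000
m=((L[...,2]>115)&(L[...,2]<132)&(L[...,0]>-60)&(L[...,0]<130)&(abs(L[...,1])<60)).astype(np.uint8)
k,l,s_,ce=cv2.connectedComponentsWithStats(m)
for j in range(1,k):
    if s_[j,4]>10: q=L[l==j];print(ce[j].round(),s_[j,4],q.min(0).round(1),q.max(0).round(1))
```

```text
t 25.27 p [0.5584 0.0609 0.0227] q [ 0.07  0.44 -0.2  -0.56 -1.02  0.45] w 0.0007 F [ 2.2 -8.5  8.5]
 lane xyz mm [ 5.5 -0.4 22.7] lean u,n deg [26.72 -2.39] y·u,n,z [ 0.005  0.999 -0.044]
[260. 195.] 19 [-20.5 -28.  119.7] [ -3.    4.9 132. ]
[269. 198.] 18 [-10.6   9.5 124.2] [ -2.4  38.9 131.8]
[258. 203.] 71 [  9.1 -25.8 120.1] [ 39.6  16.7 131. ]
[256. 208.] 35 [ 38.4 -22.2 115.1] [ 52.6  15.9 129.1]
[252. 218.] 89 [ 76.9 -17.2 117.9] [110.6  23.4 131.6]
[255. 213.] 11 [ 67.3  -8.7 123.4] [ 73.1  14.  129.5]
```

View pics/s5.png

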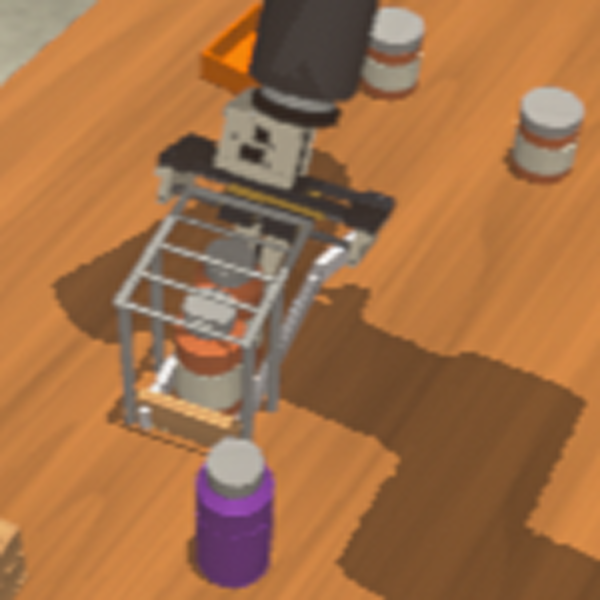

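Call:
{"method": "play_rows", "body": {"targets": [[[-1,0,0.5],0],[[-1,0,0.5],0]]}}

```text
time: 25.58
ee_pos: [0.5583, 0.0617, 0.0227]
eef_rot: [-0.164, 0.753, -0.615, -0.164]
ft_force: [1.7, -11.3, 8.4]
width: 0.0002
gripper_force: 5.4
```

Call:
{"method": "play_rows", "body": {"targets": [[[-1,0,0.5],0],[[-1,0,0.5],0]]}}

```text
time: 25.82
ee_pos: [0.5583, 0.0619, 0.0227]
eef_rot: [-0.163, 0.754, -0.615, -0.164]
ft_force: [2.8, -14.6, 8.7]
width: 0.0005
gripper_force: 7.2
```

The force is rising while the tool has stalled, so the jars are at the stop. I'll back off now.

Call:
{"method": "play_rows", "body": {"targets": [[[4,0,-2],0],[[18,0,-9],0],[[45,0,-23],0],[[80,0,-42],0],[[98,0,-52],0]]}}

```text
time: 26.45
ee_pos: [0.5768, -0.046, 0.023]
eef_rot: [-0.163, 0.752, -0.616, -0.167]
ft_force: [0.2, -0.9, -0.7]
width: 0.0006
gripper_force: 0.0
```

Call:
{"method": "play_rows", "body": {"targets": [[[0,0,-50],0],[[20,0,-110],0],[[50,0,-160],0],[[80,0,-210],0],[[80,0,-210],0]]}}

```text
time: 27.08
ee_pos: [0.6034, -0.2125, 0.1762]
eef_rot: [-0.164, 0.752, -0.616, -0.165]
ft_force: [0.3, 1.2, -1.4]
width: 0.0006
gripper_force: 0.0
```

Run:
```python
from h import *
st()
for nme in('top','side'):
    p,d=camera(nme);W=world(nme,d)
    if nme=='top': a=p[165:245,195:330]
    else: b=p[140:290,200:350]
    L=np.stack([(W-O)@u,(W-O)@n,W[...,2]],-1)*1000
    m=((L[...,2]>115)&(L[...,2]<132)&(L[...,0]>-60)&(L[...,0]<130)&(abs(L[...,1])<50)).astype(np.uint8)
    k,l,s_,ce=cv2.connectedComponentsWithStats(m)
    for j in range(1,k):
        if s_[j,4]>10: q=L[l==j];print(nme,ce[j].round(),s_[j,4],q.min(0).round(1),q.max(0).round(1))
    for lo,hi in((.115,.135),(.066,.085)):
        m=((W[...,2]>lo)&(W[...,2]<hi)&(W[...,0]>.3)&(W[...,0]<.7)&(abs(W[...,1])<.6)&((W[...,1]>.2)|(W[...,1]<-.2))).astype(np.uint8)
        k,l,s_,ce=cv2.connectedComponentsWithStats(m)
        for j in range(1,k):
            if 100<s_[j,4]<400: q=W[l==j];print('  ',nme,((q.max(0)+q.min(0))/2).round(4))
c=np.zeros((560,770,3),np.uint8);c[:240,:405]=cv2.resize(a,(405,240),interpolation=2);c[110:560,320:770]=cv2.resize(b,(450,450),interpolation=2);cv2.imwrite('pics/f.png',c)
```

```text
t 27.07 p [ 0.6034 -0.2125  0.1762] q [-0.32  0.5   0.24 -0.42 -1.53  0.59] w 0.0006 F [ 0.3  1.2 -1.4]
 lane xyz mm [-271.6    8.5  176.2] lean u,n deg [26.74 -2.42] y·u,n,z [ 0.008  0.999 -0.043]
top [259. 202.] 105 [ 12.6 -25.2 116.8] [ 34.6  15.7 129.3]
top [251. 203.] 55 [ 39.1 -24.  120.5] [ 52.7  11.6 130. ]
top [236. 209.] 153 [ 73.9 -19.1 115.7] [103.7  21.3 131.5]
   top [0.4427 0.2553 0.1229]
   top [0.42   0.4688 0.1236]
   top [0.6257 0.4275 0.0715]
side [258. 203.] 68 [  7.9 -24.4 118.2] [ 39.3  16.8 131.9]
side [256. 208.] 33 [ 41.2 -21.1 115. ] [ 52.8  13.8 129.8]
side [252. 218.] 89 [ 77.8 -17.4 119. ] [109.4  21.9 130.3]
   side [0.4421 0.2536 0.1235]
   side [0.4193 0.4687 0.1228]
   side [ 0.616  -0.3049  0.0737]
   side [ 0.4332 -0.2807  0.0737]
   side [0.6252 0.4254 0.0713]
```

View pics/f.png

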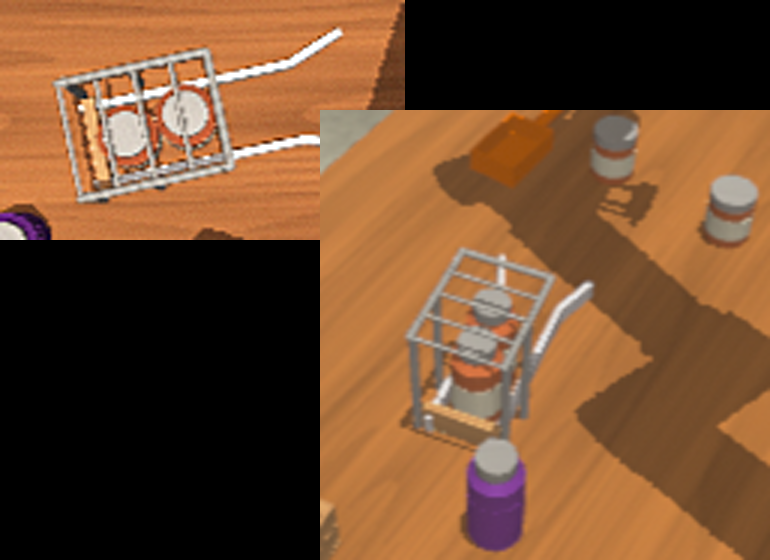

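Both tall jars stand upright in single file against the stop, with no gap between them. Everything else is where it was, and the tool is clear, so I'm handing in.

```bash
python3 -c "
from station import *
print(close_job())"
```

```text
the job is handed in; nothing more can be done
None
```

I handed the job in at about 27 s: both tall jars stand upright between the rails, the first against the wooden stop and the second touching it. The hand-in call returned no verdict. In the last pictures, both short jars and the purple and blue look-alikes had not moved; I did not measure the bowl, scoop and crate separately, but the arm never went near them.

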